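# Close up the tiffin: divider plate in, upper tier held over the lower

## Robot

A 6-joint arm with a two-finger parallel gripper is mounted at the origin on the work surface. World frame = base frame: x ahead of the robot, y to its left, z up, the work surface at z = 0. Lengths are in m, angles in rad, forces in N, time in s.
With the tool pointing down it reaches from about 0.275 to 0.725 m from the base axis. Payload 5.6 kg.
Tool frame: the origin (TCP) lies between the finger pads; the fingertips stand 14 mm ahead of it and the grasp point (between the pads) lies 5 mm behind it; y points along the fingers, z is the direction in which the jaws open and shut, and the axes are right-handed (so a half turn about y gives the same grasp; the last joint's range is limited). The gripper opens to 85 mm and grips with 20 to 120 N. Pads are 22 mm wide; open, the fingers measure 114 mm over their backs; the gripper's body (76 mm by 85 mm) begins 54 mm behind the grasp point. The pads swing forward as they close: fully open they stand 13 mm farther back than shut.
Start: joints at [1.595, 0.255, 0.108, 0, -1.424, -0.285], TCP at [0.142, 0.531, 0.211] pointing down, gripper open.
Joint ranges: [-2.95, 2.95], [-1.21, 1.97], [-1.09, 1.5], [-2.87, 1.71], [-2.94, -0.07], [-3.05, 3.05]. Speed limits (rad/s): [2.57, 2.57, 3.14, 3.14, 3.14, 3.14].

## Interface

Orientations are given as a unit quaternion [w, x, y, z].
In Python, from cell import ctrl gives the robot as it stands. The module is installed in compiled form; this text tells all that it offers.
- The arm moves only by the shell command python3 -m inch 'ROWS' [FORCE]. ROWS is JSON, a list of rows, each a list of 3 entries, a list of its own where there are three numbers: the shift along the tool's x, y, z in mm, then the turn about the tool's y in rad, then the closure, from -1 (fully open) to 1 (shut). In form: [[[dx, dy, dz], turn, hand], ...]. A call has 1 to 12 rows; each row is the pose to reach, as a shift and turn from the pose measured when the call began, along the tool's axes at that moment; what a row does not reach only later rows make up. A row lasts 1/8 s, in which the tool goes at most 62.5 mm and 10.7 degrees, less where a joint would pass 70% of its speed; a pose out of reach is approached as far as the arm can. A call with a gripper value outside its range is refused whole. The fingers move at their own pace and stop on an object; FORCE is the grip in N (left out, the last holds). Time passes only in rows, so rows that repeat a pose let the fingers close. It gives the time, the measured TCP pose, the force and the opening at its end, in the units of the state.
- ctrl.sense(): the state, without advancing time (a new reading comes with each control period).
- ctrl.camera(name): name is "side" or "top"; returns the picture (400x640x3 uint8, red, green, blue); there is no depth.
- ctrl.camera_model(name): a dict with "intrinsics" (3x3 intrinsics, pixels), "eye" and "attitude" of the camera in the world. Camera axes: x right, y up, looking along -z (the intrinsics and any distortion apply to the point x, -y, -z); pixel columns grow to the right and rows downward; lengths in m; the calibration is good to about 2 mm. A picture is of the moment at which its call begins. camera_model takes no time and is no camera call.
- ctrl.finish_job(): hands the job in, once; it reports no verdict.
The state is a dict: "time_s": time; "qpos": joint angles; "joint_vel": joint speeds; "joint_torque": joint torques, N m; "tool_pos": TCP position; "eef_rot": TCP orientation; "contact_force": force on the tool from outside, world axes, zero at the start; "wrist_torque": the same for the moment, N m; "width": opening from 0.0 (shut) to 1.0 (fully open).
Only numpy, scipy, OpenCV 4.12 (cv2) and the standard library are available. Lean on these libraries where they do the work, as an engineer would, in place of code of your own. Each camera call takes 0.05 s, during which the arm holds its last target.

## Task

Lay the round steel divider plate in the open lower tier of the tiffin so that it sits flat on the ledge inside, set down and not dropped. Then lift the upper tier by its handle, carry it over the dish rack without bumping the rack, and stop with it level and still about one centimetre above the lower tier's rim, centred on it, its side lugs in line with the lower tier's lugs, never touching the lower tier or the plate. Finish while still holding it hovering there, so that I can check the fit; leave the lower tier standing where it is, and do not disturb the bottle, the glass bowls and the spoon.

Things in the scene. Friction and masses are not known exactly. Their poses are not given: they have to be found in the camera images.
- lower_tier: Lower tier of the tiffin: open round steel pot, loose, about 0.6 kg, standing left or right of the dish rack. Outside diameter 104 mm, height 75 mm. Origin at the centre of its underside, z up. Side lugs (16 mm wide, 40 to 60 mm up) on its +y and -y sides reach 63 mm from the axis; a half turn looks the same.
- ledge (a point): Centre of the flat ledge (ring with a 72 mm hole) inside the lower tier, level with its top: 42 mm above the pot's underside, 33 mm below the rim. The mouth above it is a bore of 95 mm diameter; the divider plate lies here. Fingers fit into the mouth only partly closed: open them no more than about 40 mm there. Axes as the lower tier.
- upper_tier: Upper tier with its lid fixed on: closed round steel can, loose, about 0.4 kg, on the other side of the rack from the lower tier. Diameter 104 mm (lid 108 mm), lid top 66 mm above the origin, which is the centre of its underside; z up. Lugs on its +y and -y sides, 15 to 35 mm up, out to 63 mm. With its origin 85 mm above the lower tier's origin it hovers 10 mm above the rim.
- handle (a point): Centre of the upper tier's handle, 100 mm above its underside: a straight level bar along the tier's y axis, 10 mm wide (x) and 10 mm tall, free between its two end posts for 68 mm, with 29 mm of free space between bar and lid. Axes as the upper tier.
- divider_plate: Loose round flat steel divider plate, 88 mm diameter, 4 mm thick, 0.08 kg, with an upright round knob in the middle, 16 mm diameter, its top 30 mm above the origin. Origin at the centre of its underside, z up. It lies on the counter on the lower tier's side of the rack, nearer to the robot. Seated on the ledge, its knob stays 3 mm below the rim.
- dish_rack: Fixed low dish rack with small white saucers standing in it, the obstacle between the two tiers. 340 mm long along its x axis, 90 mm wide (y); wire rails 78 mm high, saucers up to 104 mm high. Origin at the centre of its underside.
- sipper_bottle: Bystander: black sipper bottle standing upright, diameter 68 mm, 196 mm high, origin at the centre of its underside, z up. Leave alone.
- glass_bowls: Bystander: stack of three nested glass bowls, diameter 120 mm, 80 mm high, origin at the centre of the underside, z up. Leave alone.
- spoon: Bystander: orange plastic spoon, 140 mm long along its x axis, lying flat on the counter beyond the far end of the rack. Leave alone.
There are look-alikes about, which are no part of the job. What is shaped like the upper_tier but blue, brown or yellow is not meant.

How it is judged:
On the way, in this order (a step that is already met when the one before it is completed fails the run):
1. the divider plate lies flat on the ledge inside the lower tier and is let go (horizontal distance between divider_plate and lower_tier below 0.006 m and z of divider_plate in the frame of lower_tier between 0.038 and 0.046 m and angle between divider_plate's own z axis and vertical below 0.06 rad and contact force between divider_plate and the fingers below 0.05 N), for 0.2 s.
2. the upper tier, held by the gripper, is carried over the dish rack (y of upper_tier in the frame of dish_rack between -0.07 and 0.07 m and height (world z) of upper_tier above 0.104 m and contact force between upper_tier and the fingers above 1 N), for 0.05 s.
At the end, for the whole second after the job is handed in: Plate flat (3.5 deg) on the ledge, centred within 6 mm, let go. Upper tier held still by the gripper, touching nothing else, 4 to 18 mm above the lower rim, centred within 8 mm, level within 4.5 deg, lugs in line within 7 deg (either way round). Lower tier upright, moved under 20 mm (all of step 1 and horizontal distance between upper_tier and lower_tier below 0.008 m and z of upper_tier in the frame of lower_tier between 0.079 and 0.093 m and angle between the y axis of upper_tier and the y axis of lower_tier, either way round below 0.12 rad and angle between upper_tier's own z axis and vertical below 0.08 rad and linear speed of upper_tier below 0.02 m/s and contact force between upper_tier and the fingers above 1 N and contact force between upper_tier and lower_tier below 0.05 N and contact force between upper_tier and divider_plate below 0.05 N and contact force between upper_tier and dish_rack below 0.05 N and angle between lower_tier's own z axis and vertical below 0.04 rad and distance of lower_tier from where it was at the start of the episode below 0.02 m); the arm keeps its last pose, push and grip.
It fails at once if the upper tier touches the lower tier or the plate (contact force between upper_tier and lower_tier above 0.3 N or contact force between upper_tier and divider_plate above 0.3 N).
It fails at once if the dish rack is bumped (contact force between dish_rack and anything else above 2 N).
It fails at once if the divider plate is dropped (contact force between divider_plate and the fingers below 0.05 N and linear speed of divider_plate above 0.6 m/s).
It fails at once if the lower tier is shoved away (distance of lower_tier from where it was at the start of the episode above 0.03 m).
It fails at once if the bottle, the glass bowls or the spoon is disturbed (distance of any of sipper_bottle, glass_bowls, spoon from where it was at the start of the episode above 0.025 m).
It also fails if it takes over 67 s, if anything falls off the work surface, if the arm or the gripper's body presses on something with over 40 N, if the wrist force passes 120 N, or if a joint passes its speed limit or range.

## Working session

There is one attempt and no reset: what is moved stays moved. The work goes in short steps, Python scripts to look and compute and a shell command to move; the robot and the scene stay as the last step left them, time stands still between calls to the robot, and variables do not carry over. Pictures are saved under pics/ and viewed, and the job is handed in when it is done.

```bash
ls; mkdir -p pics; python3 - <<'E'
from cell import ctrl
import cv2
print(ctrl.sense())
for n in("side","top"):
    print(n,ctrl.camera_model(n)); cv2.imwrite(f"pics/{n}0.png",ctrl.camera(n)[:,:,::-1])
E
```

```text
pics
{'time_s': 0.0, 'qpos': array([ 1.59460239e+00,  2.55742516e-01,  1.07013925e-01, -5.05223981e-04,
       -1.42394430e+00, -2.84597502e-01]), 'joint_vel': array([ 1.39494340e-03, -7.26738114e-04,  1.28632254e-03, -4.10067902e-04,
        4.31696705e-05, -1.01132715e-03]), 'joint_torque': array([ 2.53205944e-04, -3.86632133e+01,  2.37946862e+01,  5.36509976e+00,
       -6.07142851e-03, -1.56250724e-06]), 'tool_pos': array([0.14161211, 0.53088668, 0.21059729]), 'eef_rot': array([ 0.09204134, -0.09189599, -0.70041733,  0.70178279]), 'contact_force': array([-0.53532544, -0.63353096, -0.07115273]), 'wrist_torque': array([-0.01389234, -0.02484874,  0.00426766]), 'width': 0.9991309380311787}
side {'intrinsics': array([[490.6713956 ,   0.        , 313.9882137 ],
       [  0.        , 490.6713956 , 203.21637953],
       [  0.        ,   0.        ,   1.        ]]), 'eye': array([ 0.34450846, -1.00325953,  1.12501946]), 'attitude': array([ 0.91722057,  0.38309088, -0.04764151, -0.0983773 ])}
top {'intrinsics': array([[480.16019024,   0.        , 324.23731888],
       [  0.        , 480.16019024, 201.9652317 ],
       [  0.        ,   0.        ,   1.        ]]), 'eye': array([4.95919729e-01, 1.24628031e-03, 1.63503644e+00]), 'attitude': array([-0.70307399, -0.0170492 ,  0.02159418,  0.71058426])}
```

View pics/top0.png

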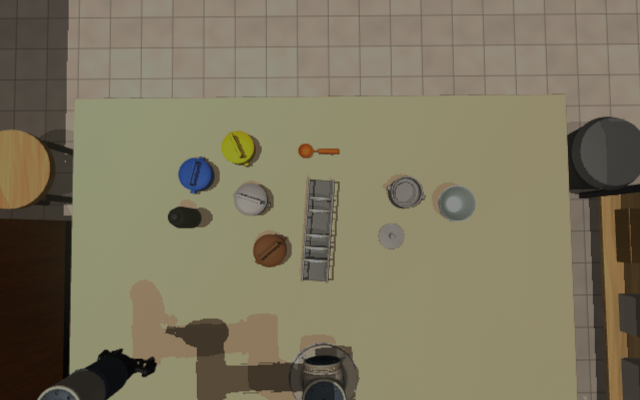

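View pics/side0.png

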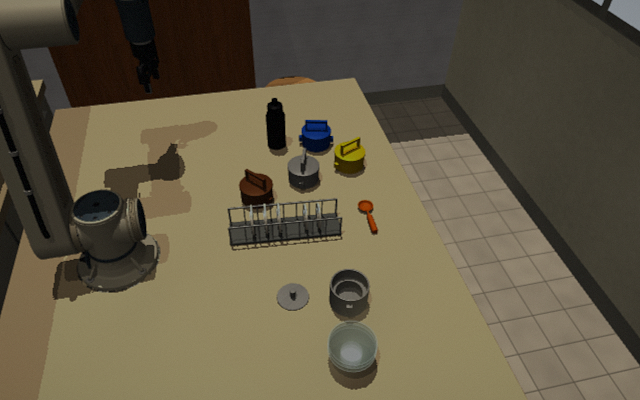

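The top view shows the plate near (391,236), lower tier at (405,192), bowls at (457,203), grey upper tier at (251,199), the rack at x 305–335, and the bottle at (185,217). I'll zoom in next.

```bash
cat > h.py <<'E'
import numpy as np, cv2
from scipy.spatial.transform import Rotation as R
from cell import ctrl
def cam(n):
    m=ctrl.camera_model(n); q=m['attitude']; return np.array(m['intrinsics']),np.array(m['eye']),R.from_quat([q[1],q[2],q[3],q[0]]).as_matrix()
def proj(n,P):
    K,e,A=cam(n); p=(np.atleast_2d(P)-e)@A; p=p*[1,-1,-1]; u=p@K.T; return u[:,:2]/u[:,2:]
def back(n,uv,z):
    K,e,A=cam(n); uv=np.atleast_2d(uv); d=np.c_[uv,np.ones(len(uv))]@np.linalg.inv(K).T; d=(d*[1,-1,-1])@A.T
    return e+d*((z-e[2])/d[:,2])[:,None]
def zoom(img,x0,y0,x1,y1,s,fn):
    cv2.imwrite(fn,cv2.resize(img[y0:y1,x0:x1],None,fx=s,fy=s,interpolation=cv2.INTER_CUBIC))
E
python3 - <<'E'
from h import *
t=cv2.imread('pics/top0.png');s=cv2.imread('pics/side0.png')
zoom(t,370,165,480,255,7,'pics/t_low.png')
zoom(t,215,120,325,280,3.7,'pics/t_up.png')
zoom(t,225,175,275,222,11,'pics/t_up2.png')
zoom(s,265,255,395,345,6,'pics/s_low.png')
zoom(s,270,130,340,200,8,'pics/s_up.png')
for n,uv,z in[('top',(391,236),0),('top',(405,192),.075),('top',(251,199),.1),('top',(457,203),.08)]: print(back(n,uv,z))
E
```

```text
[[ 0.46705826 -0.2354885   0.        ]]
[[ 0.61100738 -0.27295405  0.075     ]]
[[0.59180379 0.22516039 0.1       ]]
[[ 0.5730682  -0.44045639  0.08      ]]
```

View pics/t_low.png

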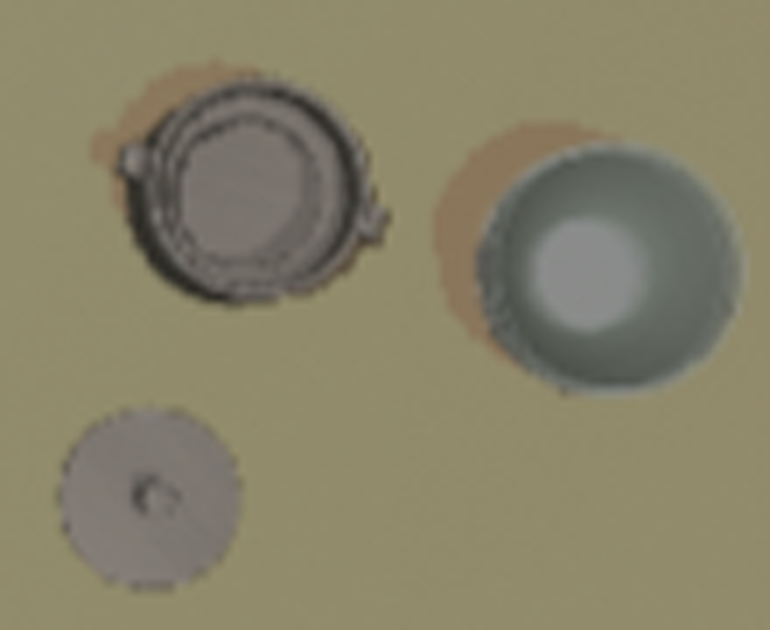

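View pics/t_up2.png

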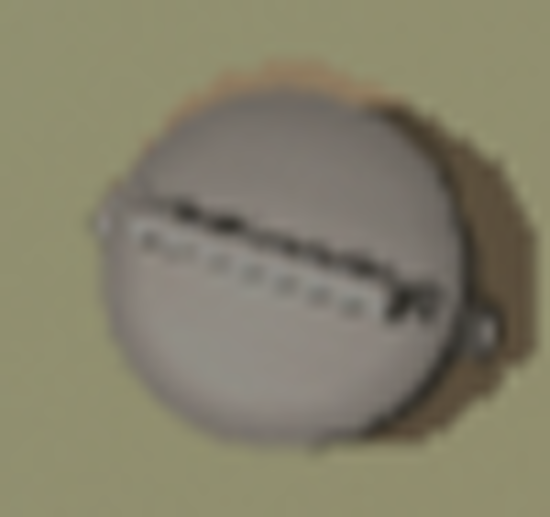

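View pics/s_low.png

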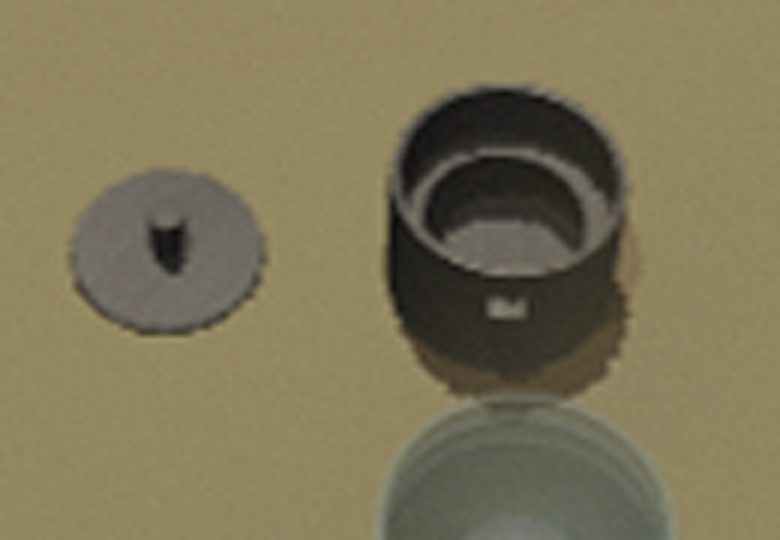

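View pics/s_up.png

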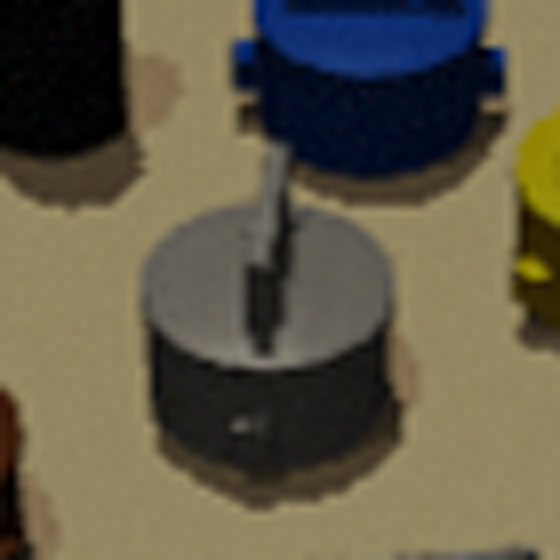

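```bash
cat > fit.py <<'E'
from h import *
from scipy.optimize import least_squares
def un(pts,x0,y0,s): return (np.array(pts,float)+.5)/s-.5+[x0,y0]
def circ(items,r=None):  # items: (cam,pix pts,z,r)
    Q=[(back(n,p,z)[:,:2],r) for n,p,z,r in items]
    f=lambda c:np.concatenate([np.hypot(*(q-c).T)-r for q,r in Q])
    o=least_squares(f,Q[0][0].mean(0)); return o.x,np.sqrt((o.fun**2).mean())
# plate by mask
for n,roi in(('top',(375,220,410,252)),('side',(270,278,315,315))):
    im=cv2.imread(f'pics/{n}0.png'); hsv=cv2.cvtColor(im,cv2.COLOR_BGR2HSV)
    x0,y0,x1,y1=roi; m=(hsv[y0:y1,x0:x1,1]<55).astype(np.uint8)
    m=cv2.morphologyEx(m,cv2.MORPH_CLOSE,np.ones((3,3)))
    c=max(cv2.findContours(m,0,cv2.CHAIN_APPROX_NONE)[0],key=cv2.contourArea)[:,0,:]+[x0,y0]
    w=back(n,c,.003)[:,:2]; (a,b),ra=cv2.minEnclosingCircle(w.astype(np.float32)); 
    f=lambda p:np.hypot(*(w-p[:2]).T)-p[2]
    print('plate',n,least_squares(f,[a,b,ra],loss='soft_l1',f_scale=.002).x)
T=lambda p:un(p,370,165,7); S=lambda p:un(p,265,255,6)
rim_t=T([(255,76),(185,105),(330,105),(143,185),(367,185),(180,270),(330,268),(255,298)])
rim_s=S([(393,190),(627,195),(510,85),(510,278),(430,115),(590,115),(430,255),(590,255)])
bore_t=T([(180,130),(250,93),(320,115),(347,190),(245,280)])
print('rim',circ([('top',rim_t,.075,.052)]),circ([('side',rim_s,.075,.052)]))
L=back('top',T([(132,160),(375,218)]),.06);print('lugs',L,L.mean(0),'ydir ang',np.degrees(np.arctan2(*(L[0]-L[1])[[1,0]]))-90)
U=lambda p:un(p,225,175,11);V=lambda p:un(p,270,130,8)
lid_t=U([(285,88),(180,130),(400,120),(108,280),(465,260),(285,444),(170,400),(410,380)])
lid_s=V([(143,295),(395,290),(265,205),(265,368),(180,235),(350,235),(180,345),(350,345)])
print('lid',circ([('top',lid_t,.066,.054)]),circ([('side',lid_s,.066,.054)]))
L=back('top',U([(103,222),(485,332)]),.035);print('lugs',L.mean(0),np.degrees(np.arctan2(*(L[0]-L[1])[[1,0]]))-90)
H=back('top',U([(130,222),(390,305)]),.105);print('handle',H,H.mean(0),np.degrees(np.arctan2(*(H[0]-H[1])[[1,0]]))-90)
B=back('top',un([(310,178),(340,180),(302,280),(328,283)],0,0,1),.078);print('rack',B)
for nm,px,z in(('bottle',(180,217),.19),('brown',(270,250),.08),('blue',(196,175),.08),('yellow',(238,148),.08)):print(nm,back('top',px,z))
E
python3 fit.py
cat > ov.py <<'E'
from h import *
import sys
a=np.linspace(0,2*np.pi,60)
def ring(c,z,r): return np.c_[c[0]+r*np.cos(a),c[1]+r*np.sin(a),a*0+z]
def lug(c,z,r,th): 
    y=np.array([-np.sin(np.radians(th)),np.cos(np.radians(th))]); return np.array([[*(c+r*y),z],[*(c-r*y),z]])
def draw(n,src,roi,s,fn,items):
    x0,y0,x1,y1=roi; im=cv2.resize(cv2.imread(src)[y0:y1,x0:x1],None,fx=s,fy=s,interpolation=cv2.INTER_CUBIC)
    for P,col in items:
        p=(proj(n,P)-[x0,y0]+.5)*s-.5
        cv2.polylines(im,[np.round(p).astype(np.int32)],False,col,1)
    cv2.imwrite(fn,im)
E
```

```text
plate top [ 0.46806555 -0.23494041  0.04285326]
plate side [ 0.4684274  -0.23558457  0.04207553]
rim (array([ 0.61312112, -0.27641704]), np.float64(0.000722392020203235)) (array([ 0.61319494, -0.28090153]), np.float64(0.0015864449256840257))
lugs [[ 0.62777106 -0.22126192  0.06      ]
 [ 0.59923971 -0.33512635  0.06      ]] [ 0.61350539 -0.27819413  0.06      ] ydir ang -14.067135202443154
lid (array([0.59551448, 0.23144404]), np.float64(0.0017627022760044533)) (array([0.59307611, 0.22603456]), np.float64(0.003132258242725214))
lugs [0.59343044 0.23375927 0.035     ] -16.667447010601876
handle [[0.60563463 0.27104772 0.105     ]
 [0.58073783 0.19578719 0.105     ]] [0.59318623 0.23341745 0.105     ] -18.304634192794452
rack [[ 0.65968107  0.03628561  0.078     ]
 [ 0.65214944 -0.06132757  0.078     ]
 [ 0.33031635  0.06504853  0.078     ]
 [ 0.31977558 -0.01851497  0.078     ]]
bottle [[0.53424045 0.42519689 0.19      ]]
brown [[0.42770549 0.16729466 0.08      ]]
blue [[0.67301353 0.40635975 0.08      ]]
yellow [[0.76006166 0.27000564 0.08      ]]
```

```bash
cat > o1.py <<'E'
from ov import *
pl=np.array([.4682,-.2352]);po=np.array([.6132,-.2785]);pt=-14;up=np.array([.5935,.2325]);ut=-17.
g,r,b=(0,255,0),(0,0,255),(255,0,0)
def bar(c,th,z,l,w):
    y=np.array([-np.sin(np.radians(th)),np.cos(np.radians(th))]);x=np.array([y[1],-y[0]])
    return np.array([[*(c+i*l*y+j*w*x),z] for i,j in((1,1),(1,-1),(-1,-1),(-1,1),(1,1))])
I=[(ring(pl,.004,.044),g),(ring(pl,.03,.008),r),(ring(po,.075,.052),g),(ring(po,.0,.052),b),(ring(po,.042,.036),r),(lug(po,.06,.063,pt),r)]
J=[(ring(up,.066,.054),g),(ring(up,0,.052),b),(bar(up,ut,.105,.034,.005),r),(bar(up,ut,.035,.063,.008),b)]
draw('top','pics/top0.png',(370,165,480,255),7,'pics/o_t_low.png',I)
draw('side','pics/side0.png',(265,255,395,345),6,'pics/o_s_low.png',I)
draw('top','pics/top0.png',(225,175,275,222),11,'pics/o_t_up.png',J)
draw('side','pics/side0.png',(270,130,340,200),8,'pics/o_s_up.png',J)
E
python3 o1.py; cd pics; python3 -c "
import cv2,numpy as np
a=[cv2.resize(cv2.imread('o_%s.png'%k),(400,300)) for k in('t_low','s_low','t_up','s_up')]
cv2.imwrite('o_all.png',np.vstack([np.hstack(a[:2]),np.hstack(a[2:])]))"
```

```text
(no output)
```

View pics/o_t_low.png

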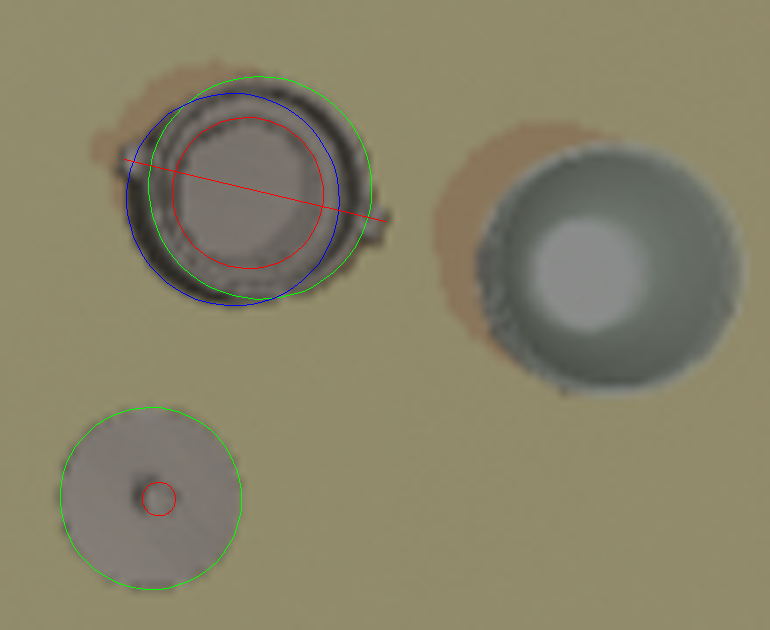

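View pics/o_s_low.png

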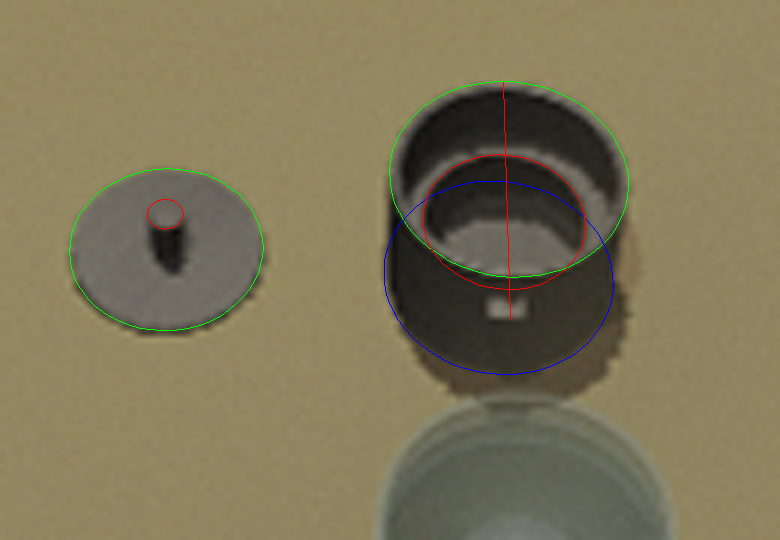

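View pics/o_t_up.png

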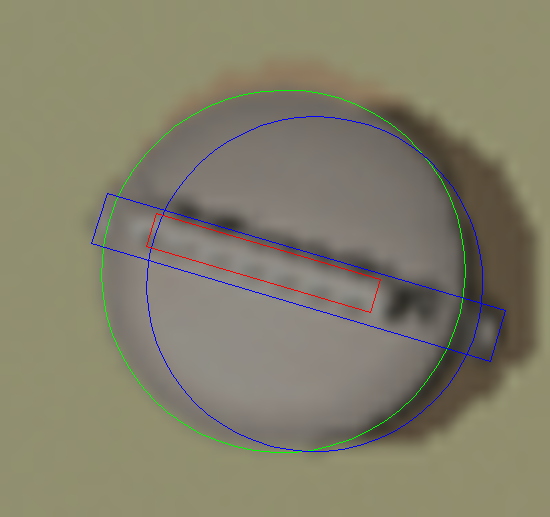

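View pics/o_s_up.png

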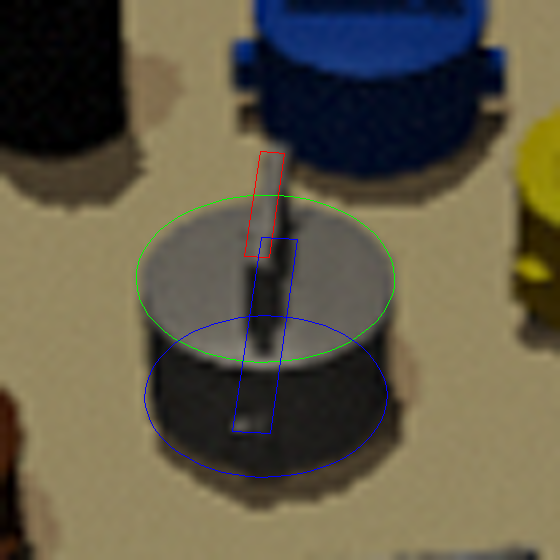

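```bash
cat > st.py <<'E'
from h import *
def st(target=None):
    s=ctrl.sense(); q=s['eef_rot']; M=R.from_quat([q[1],q[2],q[3],q[0]]).as_matrix()
    print('t %.2f'%s['time_s'],'pos',s['tool_pos'].round(4),'F',s['contact_force'].round(1),'w %.3f'%s['width'],'q',s['qpos'].round(2))
    print('tool x',M[:,0].round(3),'y',M[:,1].round(3),'z',M[:,2].round(3),'jaw deg %.2f'%np.degrees(np.arctan2(M[1,2],M[0,2])))
    if target is not None: print('shift mm',((np.array(target)-s['tool_pos'])@M*1000).round(1))
    return s,M
if __name__=='__main__':
    import sys; a=[float(v) for v in sys.argv[1:]]; st(a or None)
E
python3 st.py .4682 -.2352 .20
```

```text
t 0.10 pos [0.1417 0.5309 0.2107] F [-0.5  0.8  0.9] w 1.000 q [ 1.59  0.26  0.11 -0.   -1.42 -0.28]
tool x [-0.966  0.258 -0.   ] y [-0.    -0.002 -1.   ] z [-0.258 -0.966  0.002] jaw deg -104.95
shift mm [-513.1   11.9  656. ]
```

```bash
python3 -m inch '[[[-40,5,50],0.13,-1],[[-85,8,109],0.27,-1],[[-128,10,164],0.4,-0.5],[[-171,11,219],0.54,0],[[-214,11,273],0.67,0.1],[[-256,11,328],0.8,0.1],[[-299,11,383],0.94,0.1],[[-342,11,437],1.07,0.1],[[-385,11,492],1.2,0.1],[[-428,11,547],1.34,0.1],[[-470,11,601],1.47,0.1],[[-513,11,656],1.606,0.1]]' 40; python3 st.py .4682 -.2352 .10
```

```text
time_s: 1.6
tool_pos: [0.4356, -0.1605, 0.2005]
eef_rot: [-0.569, 0.57, 0.419, -0.42]
contact_force: [1.0, 1.3, 0.7]
width: 0.449
t 1.60 pos [ 0.4356 -0.1605  0.2005] F [1.  1.3 0.7] w 0.449 q [-0.01  0.09 -0.12  0.   -1.36 -0.29]
tool x [ 0.296  0.955 -0.001] y [-0.    -0.001 -1.   ] z [-0.955  0.296  0.   ] jaw deg 162.76
shift mm [-61.5 100.6 -53.2]
```

```bash
python3 -m inch '[[[-31,40,-27],0,0.1],[[-61,70,-53],0,0.1],[[-61.5,100,-53],0,0.1],[[-61.5,124,-53],0,0.1],[[-61.5,124,-53],0,0.1],[[-61.5,124,-53],0,0.1]]'; python3 st.py .4682 -.2352 .02
python3 - <<'E'
from h import *
for n in("side","top"): cv2.imwrite(f"pics/{n}1.png",ctrl.camera(n)[:,:,::-1])
zoom(cv2.imread('pics/side1.png'),240,220,340,320,6,'pics/s1.png');zoom(cv2.imread('pics/top1.png'),350,190,430,260,7,'pics/t1.png')
E
```

```text
time_s: 2.35
tool_pos: [0.4686, -0.2354, 0.0776]
eef_rot: [-0.568, 0.57, 0.419, -0.42]
contact_force: [-0.1, 0.4, 0.9]
width: 0.452
t 2.35 pos [ 0.4686 -0.2354  0.0776] F [-0.1  0.4  0.9] w 0.452 q [-0.17  0.29 -0.2   0.   -1.08 -0.14]
tool x [ 0.296  0.955 -0.002] y [ 0.001 -0.002 -1.   ] z [-0.955  0.296 -0.001] jaw deg 162.79
shift mm [ 0.2 57.6  0.5]
```

View pics/s1.png

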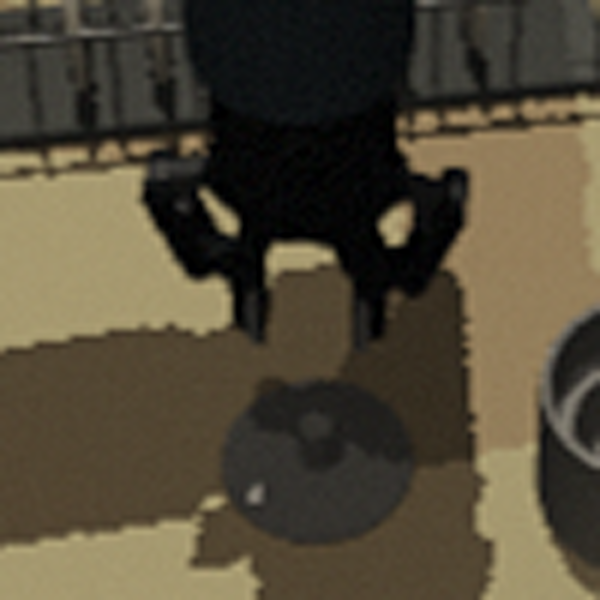

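View pics/t1.png

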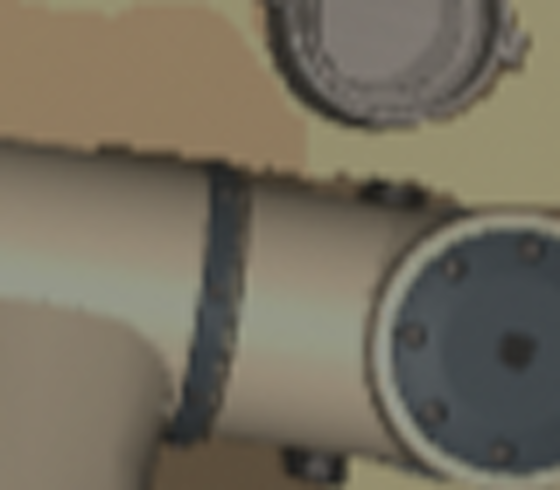

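Side view: the fingertips at zoomed (255,340) and (365,340) straddle the knob at (318,425), so I'm descending and gripping.

```bash
python3 - <<'E'
from h import *
p=proj('side',[[.4686,-.2354,.0636],[.4682,-.2352,.03]]);print((p-[240,220]+.5)*6)
E
python3 -m inch '[[[0,20,0.5],0,0.1],[[0,40,0.5],0,0.1],[[0,57,0.5],0,0.1],[[0,57.5,0.5],0,0.1],[[0,57.5,0.5],0,0.4],[[0,57.5,0.5],0,1],[[0,57.5,0.5],0,1],[[0,57.5,0.5],0,1],[[0,57.5,0.5],0,1]]' 40; python3 st.py .4682 -.2352 .02
```

```text
[[314.81264777 379.6051325 ]
 [315.31171083 424.19335683]]
time_s: 3.58
tool_pos: [0.4686, -0.2353, 0.0206]
eef_rot: [-0.568, 0.57, 0.42, -0.419]
contact_force: [-1.2, -0.4, -0.4]
width: -0.002
t 3.58 pos [ 0.4686 -0.2353  0.0206] F [-1.2 -0.4 -0.4] w -0.002 q [-0.17  0.34 -0.29  0.   -0.94 -0.14]
tool x [ 0.296  0.955 -0.001] y [ 0.002 -0.002 -1.   ] z [-0.955  0.296 -0.003] jaw deg 162.79
shift mm [-0.   0.5  0.4]
```

```bash
python3 - <<'E'
from h import *
for n in("side",): cv2.imwrite(f"pics/{n}2.png",ctrl.camera(n)[:,:,::-1])
zoom(cv2.imread('pics/side2.png'),240,240,340,330,7,'pics/s2.png')
E
```

```text
(no output)
```

View pics/s2.png

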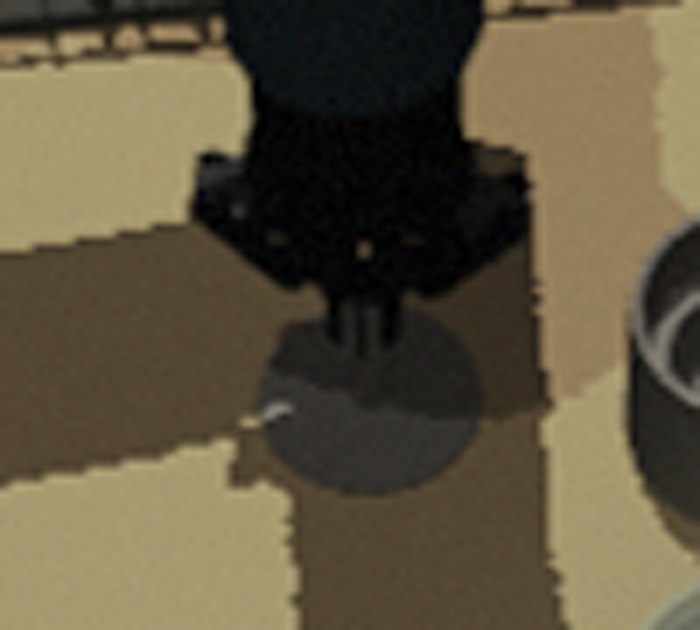

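```bash
python3 - <<'E'
from h import *
im=cv2.imread('pics/side2.png');im=np.clip((im/255.)**.5*255*1.2,0,255).astype(np.uint8)
zoom(im,270,265,320,315,12,'pics/s2b.png')
print((proj('side',[[.4684,-.2352,.004],[.4684,-.2352,.03],[.4686,-.2354,.0066],[.4686,-.2354,.0206]])-[270,265]+.5)*12)
E
python3 st.py
```

```text
[[273.70040656 375.39579257]
 [271.49981739 308.23269535]
 [274.5126966  369.327706  ]
 [273.33956891 333.29486865]]
t 3.62 pos [ 0.4685 -0.2353  0.0205] F [ 0.7 -0.2 -1.1] w 0.003 q [-0.17  0.34 -0.29  0.   -0.94 -0.14]
tool x [ 0.296  0.955 -0.001] y [ 0.002 -0.002 -1.   ] z [-0.955  0.296 -0.002] jaw deg 162.79
```

View pics/s2b.png

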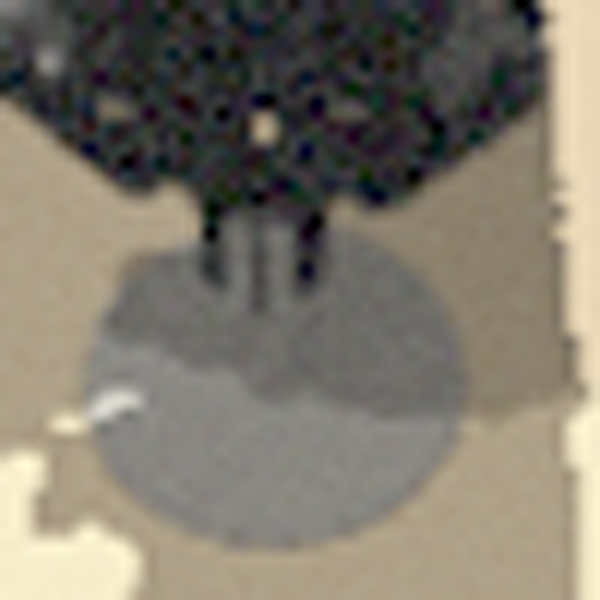

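```bash
python3 - <<'E'
from h import *
g=lambda p:np.clip((p/255.)**.5*255*1.2,0,255).astype(np.uint8)
t=g(cv2.imread('pics/top0.png'));s=g(cv2.imread('pics/side0.png'))
q=[.0920,-.0919,-.7004,.7018];M=R.from_quat([q[1],q[2],q[3],q[0]]).as_matrix();p=np.array([.1416,.5309,.2106])
for n,im,x0,y0,x1,y1 in(('top',t,90,330,170,400),('side',s,110,20,190,110)):
    k=6;o=cv2.resize(im[y0:y1,x0:x1],None,fx=k,fy=k,interpolation=cv2.INTER_CUBIC)
    for P,c in((p,(0,255,0)),(p+M[:,1]*.001+M[:,2]*.0425,(0,0,255)),(p+M[:,1]*.001-M[:,2]*.0425,(0,0,255))):
        u=(proj(n,P)[0]-[x0,y0]+.5)*k; cv2.circle(o,tuple(int(v) for v in u),4,c,1)
    cv2.imwrite(f'pics/g_{n}.png',o)
E
```

```text
(no output)
```

View pics/g_top.png

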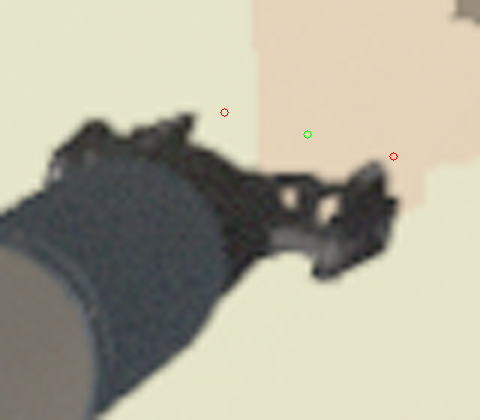

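View pics/g_side.png

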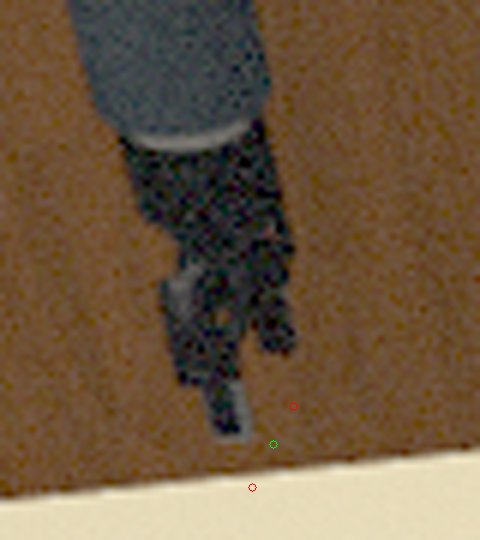

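```bash
python3 - <<'E'
from h import *
x=np.array([.296,.955,0])
for z in (.0066,.02,.03,.04,.05):
    P=np.array([.4685,-.2353,z]); print(z,((proj('side',[P-.011*x,P+.011*x])-[270,265]+.5)*12).round(0).tolist())
E
```

```text
0.0066 [[268.0, 410.0], [279.0, 329.0]]
0.02 [[267.0, 375.0], [278.0, 294.0]]
0.03 [[266.0, 349.0], [278.0, 268.0]]
0.04 [[266.0, 323.0], [277.0, 242.0]]
0.05 [[265.0, 296.0], [276.0, 215.0]]
```

The image puts the fingertips about 35 mm higher than the reported pose implies, so they closed above the knob. I'll open and feel downward in small steps.

```bash
python3 -m inch '[[[0,0,0],0,0.1],[[0,0,0],0,0.1],[[0,0,0],0,0.1],[[0,6,0],0,0.1],[[0,12,0],0,0.1],[[0,15,0],0,0.1],[[0,15,0],0,0.1],[[0,15,0],0,0.1]]'; python3 st.py
python3 - <<'E'
from h import *
im=ctrl.camera('side')[:,:,::-1];im=np.clip((im/255.)**.5*255*1.2,0,255).astype(np.uint8)
zoom(im,250,245,330,315,9,'pics/s3.png')
E
```

```text
time_s: 4.62
tool_pos: [0.4687, -0.2354, 0.0056]
eef_rot: [-0.568, 0.57, 0.42, -0.419]
contact_force: [0.4, -0.1, -0.1]
width: 0.449
t 4.62 pos [ 0.4687 -0.2354  0.0056] F [ 0.4 -0.1 -0.1] w 0.449 q [-0.17  0.36 -0.3   0.   -0.9  -0.14]
tool x [ 0.296  0.955 -0.001] y [ 0.002 -0.002 -1.   ] z [-0.955  0.296 -0.003] jaw deg 162.79
```

View pics/s3.png

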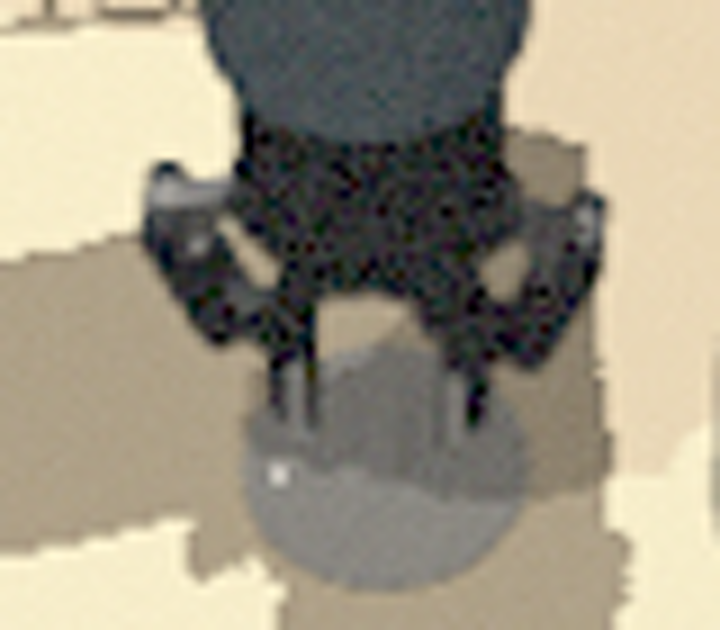

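```bash
python3 - <<'E'
from h import *
x=np.array([.296,.955,0]);zz=np.array([-.955,.296,0])
for z in (.01,.02,.03,.04):
    P=np.array([.4687,-.2354,z]); print(z,((proj('side',[P-.011*x+.021*zz,P-.011*x-.021*zz])-[250,245]+.5)*9).round(0).tolist())
E
python3 -m inch '[[[0,3,0],0,0.1],[[0,6,0],0,0.1],[[0,6,0],0,0.1]]'
```

```text
0.01 [[312.0, 476.0], [451.0, 486.0]]
0.02 [[311.0, 456.0], [451.0, 467.0]]
0.03 [[310.0, 437.0], [451.0, 447.0]]
0.04 [[309.0, 417.0], [451.0, 428.0]]
time_s: 5.05
tool_pos: [0.4685, -0.2353, -0.0007]
eef_rot: [-0.568, 0.57, 0.42, -0.419]
contact_force: [0.8, 0.2, 0.2]
width: 0.45
```

```bash
python3 -m inch '[[[0,3,0],0,0.1],[[0,6,0],0,0.1],[[0,9,0],0,0.1],[[0,9,0],0,0.1]]'; python3 -m inch '[[[0,2,0],0,0.1],[[0,4,0],0,0.1],[[0,4,0],0,0.1]]'
python3 - <<'E'
from h import *
im=ctrl.camera('side')[:,:,::-1];im=np.clip((im/255.)**.5*255*1.2,0,255).astype(np.uint8)
zoom(im,250,245,330,315,9,'pics/s4.png')
E
```

```text
time_s: 5.55
tool_pos: [0.4682, -0.2353, -0.01]
eef_rot: [-0.568, 0.57, 0.419, -0.42]
contact_force: [-0.7, 0.1, -0.5]
width: 0.454
time_s: 5.92
tool_pos: [0.4681, -0.2353, -0.0142]
eef_rot: [-0.569, 0.57, 0.419, -0.42]
contact_force: [0.8, 0.2, 0.6]
width: 0.446
```

View pics/s4.png

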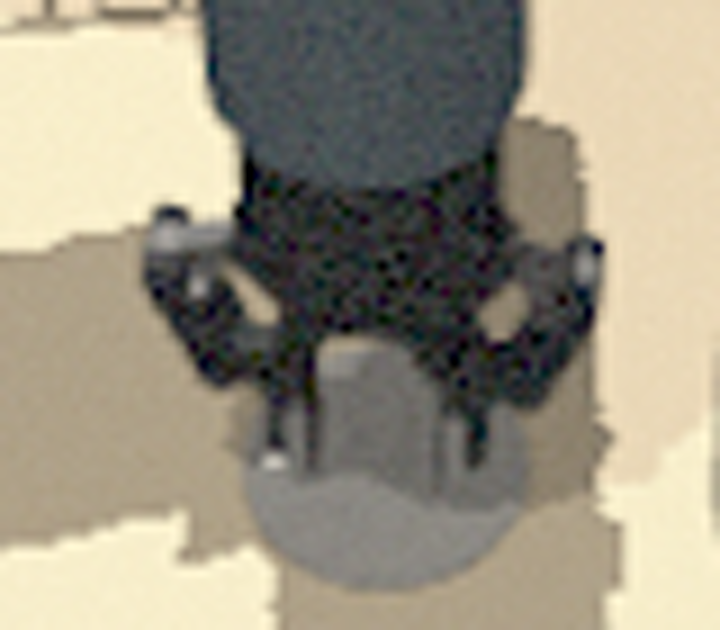

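```bash
python3 -m inch '[[[0,0,0],0,0.4],[[0,0,0],0,1],[[0,0,0],0,1],[[0,0,0],0,1],[[0,0,0],0,1]]' 40
```

```text
time_s: 6.6
tool_pos: [0.4684, -0.2354, -0.0138]
eef_rot: [-0.568, 0.57, 0.42, -0.42]
contact_force: [0.2, -0.4, 3.6]
width: 0.172
```

```bash
python3 -m inch '[[[0,-10,0],0,1],[[0,-30,0],0,1],[[0,-55,0],0,1],[[0,-80,0],0,1],[[0,-105,0],0,1],[[0,-120,0],0,1],[[0,-120,0],0,1],[[0,-120,0],0,1]]'
python3 st.py .6132 -.2785 .1062
python3 - <<'E'
from h import *
a=ctrl.camera('side')[:,:,::-1];cv2.imwrite('pics/side5.png',a)
im=np.clip((a/255.)**.5*255*1.2,0,255).astype(np.uint8)
zoom(im,240,190,380,310,5.5,'pics/s5.png')
a=ctrl.camera('top')[:,:,::-1];cv2.imwrite('pics/top5.png',a)
im=np.clip((a/255.)**.5*255*1.2,0,255).astype(np.uint8)
zoom(im,330,160,470,280,5.5,'pics/t5.png')
E
```

```text
time_s: 7.6
tool_pos: [0.4676, -0.2348, 0.1051]
eef_rot: [-0.569, 0.569, 0.419, -0.42]
contact_force: [0.8, -0.2, -1.3]
width: 0.169
t 7.60 pos [ 0.4676 -0.2348  0.1051] F [ 0.8 -0.2 -1.3] w 0.169 q [-0.16  0.26 -0.16  0.   -1.15 -0.14]
tool x [ 0.296  0.955 -0.001] y [-0.    -0.001 -1.   ] z [-0.955  0.296  0.   ] jaw deg 162.77
shift mm [   1.4   -1.1 -152.1]
```

View pics/s5.png

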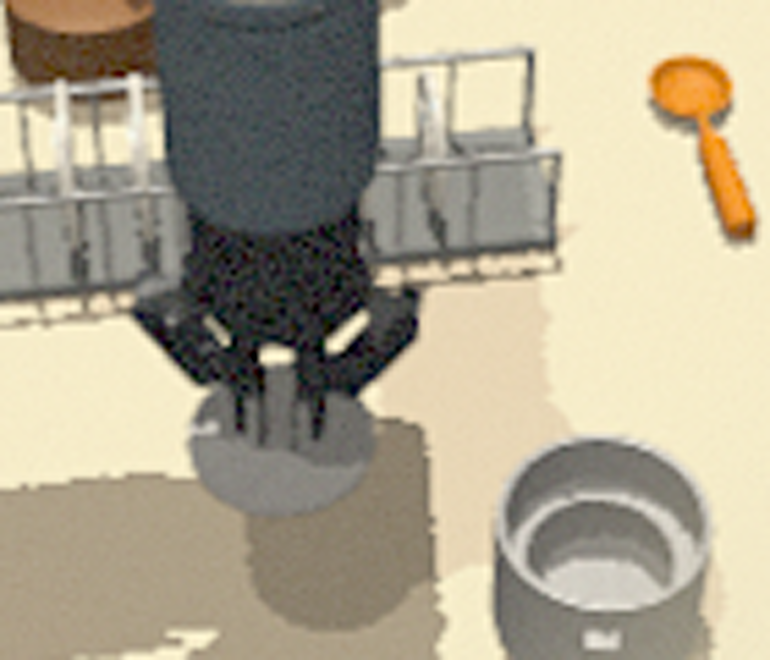

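View pics/t5.png

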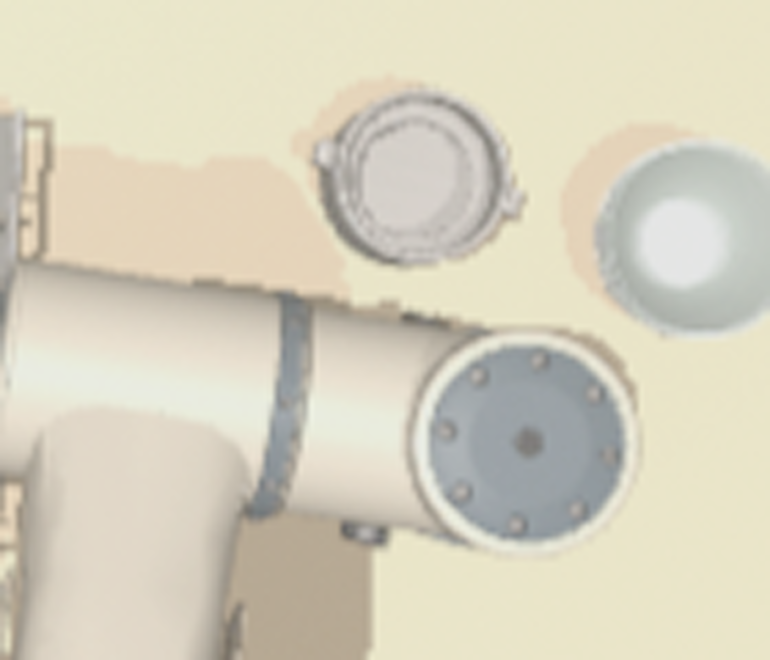

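```bash
python3 - <<'E'
from h import *
print((proj('side',[[.4676,-.2348,z] for z in(.09,.104,.114,.124,.134)])-[240,190]+.5)*5.5)
E
python3 -m inch '[[[0,0,-20],0,1],[[0.5,0,-50],0,1],[[0.8,0,-85],0,1],[[1,0,-120],0,1],[[1.2,0,-145],0,1],[[1.2,0,-152],0,1],[[1.2,0,-152],0,1],[[1.2,0,-152],0,1]]'
python3 st.py .6134 -.2787 .1062
python3 - <<'E'
from h import *
a=ctrl.camera('side')[:,:,::-1];cv2.imwrite('pics/side6.png',a)
im=np.clip((a/255.)**.5*255*1.2,0,255).astype(np.uint8)
zoom(im,300,210,400,320,5.5,'pics/s6.png')
E
```

```text
[[285.1839255  478.9999176 ]
 [284.5779423  460.9310851 ]
 [284.13932156 447.85256306]
 [283.69579633 434.62780212]
 [283.2472839  421.25433573]]
time_s: 8.7
tool_pos: [0.6123, -0.2785, 0.105]
eef_rot: [-0.569, 0.569, 0.419, -0.42]
contact_force: [-0.7, -0.4, -0.2]
width: 0.168
t 8.70 pos [ 0.6123 -0.2785  0.105 ] F [-0.7 -0.4 -0.2] w 0.168 q [-0.19  0.54  0.27  0.   -1.3  -0.11]
tool x [ 0.296  0.955 -0.002] y [-0.001 -0.001 -1.   ] z [-0.955  0.296  0.001] jaw deg 162.78
shift mm [ 0.1 -1.2 -1.1]
```

View pics/s6.png

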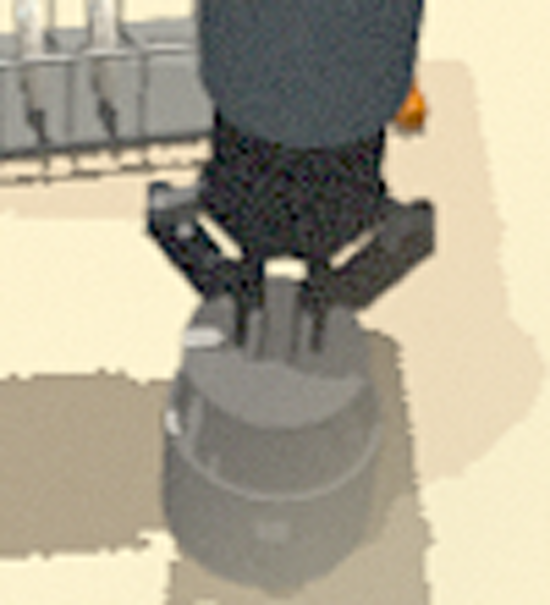

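```bash
python3 -m inch '[[[0,8,-1],0,1],[[0,20,-1],0,1],[[0,30,-1],0,1],[[0,34,-1],0,1],[[0,34,-1],0,1],[[0,34,-1],0,1]]'
python3 st.py .6134 -.2787 .028
cat > o2.py <<'E'
from ov import *
import sys
z=float(sys.argv[1]);x=float(sys.argv[2]);y=float(sys.argv[3]);k=sys.argv[4]
a_=ctrl.camera('side')[:,:,::-1];cv2.imwrite(f'pics/side{k}.png',a_)
im=np.clip((a_/255.)**.5*255*1.2,0,255).astype(np.uint8);cv2.imwrite('pics/tmp.png',im)
po=np.array([.6132,-.2785])
draw('side','pics/tmp.png',(310,240,385,325),7.5,f'pics/s{k}.png',[(ring(po,.075,.052),(0,255,0)),(ring((x,y),z+.004,.044),(0,0,255))])
E
python3 o2.py .086 .6132 -.2785 7
```

```text
time_s: 9.5
tool_pos: [0.6137, -0.279, 0.0717]
eef_rot: [-0.569, 0.57, 0.419, -0.42]
contact_force: [1.0, 0.4, -1.0]
width: 0.171
t 9.50 pos [ 0.6137 -0.279   0.0717] F [ 1.   0.4 -1. ] w 0.171 q [-0.19  0.56  0.22  0.   -1.23 -0.11]
tool x [ 0.296  0.955 -0.002] y [-0.    -0.002 -1.   ] z [-0.955  0.296 -0.   ] jaw deg 162.79
shift mm [ 0.3 43.7  0.3]
```

View pics/s7.png

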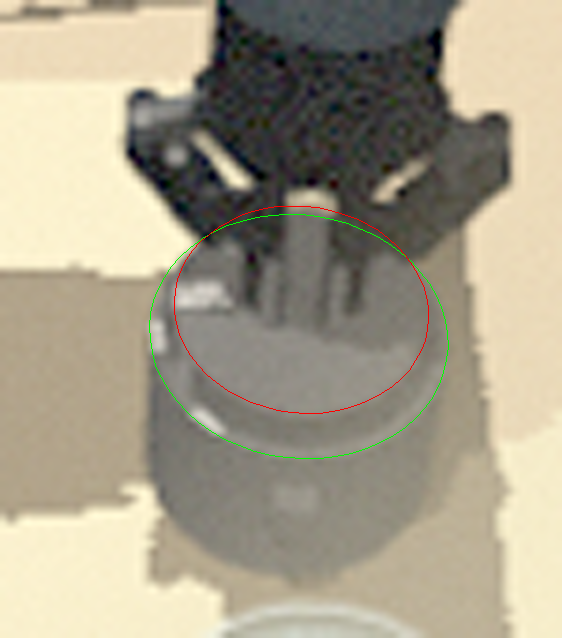

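```bash
python3 -m inch '[[[0,6,0.3],0,1],[[0.2,12,0.3],0,1],[[0.3,18,0.3],0,1],[[0.3,24,0.3],0,1],[[0.3,30,0.3],0,1],[[0.3,36,0.3],0,1],[[0.3,40,0.3],0,1],[[0.3,40,0.3],0,1]]'
python3 st.py .6134 -.2787 .028;python3 o2.py .046 .6132 -.2785 8
```

```text
time_s: 10.55
tool_pos: [0.6133, -0.2786, 0.0313]
eef_rot: [-0.569, 0.569, 0.419, -0.42]
contact_force: [0.6, 0.5, -1.0]
width: 0.168
t 10.55 pos [ 0.6133 -0.2786  0.0313] F [ 0.6  0.5 -1. ] w 0.168 q [-0.19  0.59  0.16  0.   -1.14 -0.11]
tool x [ 0.296  0.955 -0.002] y [-0.001 -0.002 -1.   ] z [-0.955  0.296  0.   ] jaw deg 162.78
shift mm [-0.   3.3 -0.2]
```

View pics/s8.png

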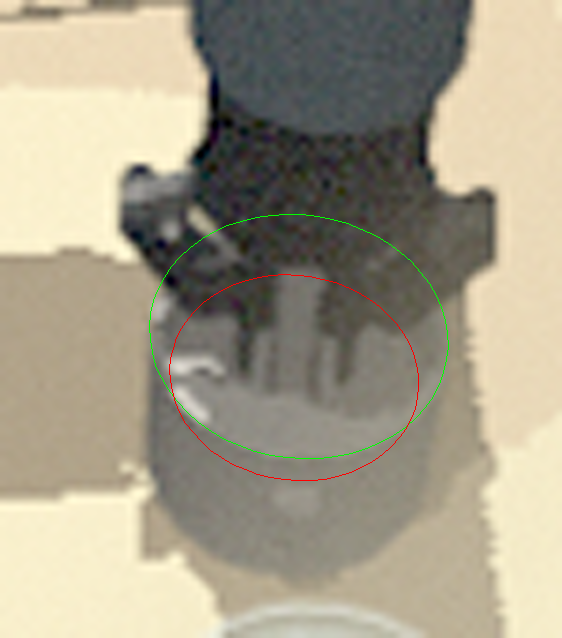

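```bash
python3 -m inch '[[[0,1,0],0,1],[[0,2,0],0,1],[[0,2,0],0,1],[[0,2,0],0,1]]'; python3 -m inch '[[[0,1,0],0,1],[[0,1.5,0],0,1],[[0,1.5,0],0,1]]'
```

```text
time_s: 11.1
tool_pos: [0.6135, -0.2788, 0.0298]
eef_rot: [-0.569, 0.57, 0.419, -0.42]
contact_force: [0.1, -0.8, -0.7]
width: 0.17
time_s: 11.48
tool_pos: [0.6135, -0.2787, 0.0282]
eef_rot: [-0.569, 0.57, 0.419, -0.42]
contact_force: [0.8, -0.7, -1.4]
width: 0.169
```

```bash
python3 -m inch '[[[0,1,0],0,1],[[0,1.5,0],0,1],[[0,1.5,0],0,1]]'; python3 -m inch '[[[0,1,0],0,1],[[0,1.5,0],0,1],[[0,1.5,0],0,1]]'
```

```text
time_s: 11.85
tool_pos: [0.6135, -0.2788, 0.0282]
eef_rot: [-0.568, 0.57, 0.419, -0.42]
contact_force: [-2.4, 1.9, 7.4]
width: 0.168
time_s: 12.22
tool_pos: [0.6136, -0.2788, 0.0282]
eef_rot: [-0.568, 0.57, 0.42, -0.42]
contact_force: [-3.5, 2.8, 8.9]
width: 0.169
```

```bash
python3 -m inch '[[[0,0,0],0,0.55],[[0,0,0],0,0.4],[[0,0,0],0,0.32],[[0,0,0],0,0.3],[[0,0,0],0,0.3]]';python3 st.py
python3 o2.py .042 .6132 -.2785 9
```

```text
time_s: 12.85
tool_pos: [0.6135, -0.2788, 0.028]
eef_rot: [-0.568, 0.57, 0.419, -0.42]
contact_force: [-0.3, 0.1, -1.0]
width: 0.345
t 12.85 pos [ 0.6135 -0.2788  0.028 ] F [-0.3  0.1 -1. ] w 0.345 q [-0.19  0.6   0.16  0.   -1.13 -0.11]
tool x [ 0.295  0.955 -0.002] y [ 0.001 -0.003 -1.   ] z [-0.955  0.295 -0.002] jaw deg 162.83
```

View pics/s9.png

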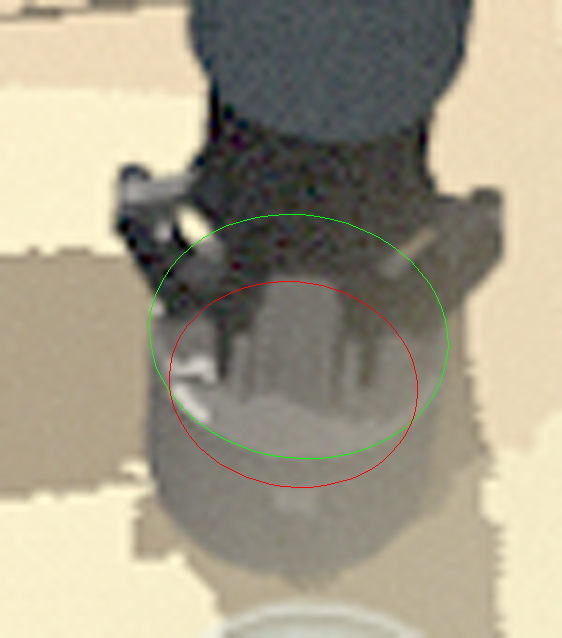

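```bash
python3 -m inch '[[[0,-3,0],0,0.3],[[0,-8,0],0,0.3],[[0,-15,0],0,0.3],[[0,-25,0],0,0.3],[[0,-40,0],0,0.3],[[0,-65,0],0,0.3],[[0,-100,0],0,0.1],[[0,-140,0],0,-0.5],[[0,-175,0],0,-1],[[0,-185,0],0,-1],[[0,-185,0],0,-1]]';python3 st.py .594 .2315 .19
python3 o2.py .042 .6132 -.2785 10
```

```text
time_s: 14.28
tool_pos: [0.6136, -0.2783, 0.214]
eef_rot: [-0.568, 0.57, 0.42, -0.42]
contact_force: [-0.3, 0.3, -1.2]
width: 1.001
t 14.28 pos [ 0.6136 -0.2783  0.214 ] F [-0.3  0.3 -1.2] w 1.001 q [-0.19  0.51  0.49  0.   -1.55 -0.11]
tool x [ 0.295  0.955 -0.002] y [ 0.003 -0.003 -1.   ] z [-0.955  0.295 -0.004] jaw deg 162.83
shift mm [481.3  22.4 169.3]
```

View pics/s10.png

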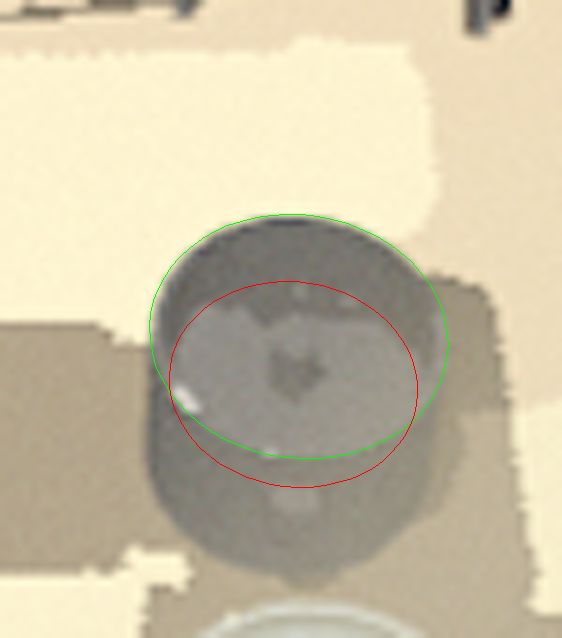

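```bash
python3 -m inch '[[[40,0,14],0,-1],[[95,0,33],0,-1],[[150,0,53],0,-1],[[205,0,72],0,-1],[[260,0,91],0,-1],[[315,0,111],0,-1],[[370,0,130],0,-1],[[425,0,149],0,-1],[[470,0,165],0,-1],[[481,0,169],0,-1],[[481,0,169],0,-1],[[481,0,169],0,-1]]';python3 st.py .594 .2315 .06
python3 - <<'E'
from h import *
g=lambda a:np.clip((a/255.)**.5*255*1.2,0,255).astype(np.uint8)
a=ctrl.camera('top')[:,:,::-1];cv2.imwrite('pics/top11.png',a);zoom(g(a),380,165,430,220,10,'pics/t11.png')
a=ctrl.camera('side')[:,:,::-1];cv2.imwrite('pics/side11.png',a);zoom(g(a),310,240,385,325,7,'pics/s11.png');zoom(g(a),260,80,350,200,5,'pics/s11b.png')
E
```

```text
time_s: 15.82
tool_pos: [0.5937, 0.2301, 0.2112]
eef_rot: [-0.568, 0.57, 0.419, -0.42]
contact_force: [0.2, 0.1, 0.0]
width: 1.001
t 15.82 pos [0.5937 0.2301 0.2112] F [0.2 0.1 0. ] w 1.001 q [ 0.62  0.43  0.36  0.   -1.5  -0.92]
tool x [ 0.296  0.955 -0.003] y [-0.    -0.003 -1.   ] z [-0.955  0.296 -0.001] jaw deg 162.77
shift mm [  1.8 151.2   0.2]
```

View pics/t11.png

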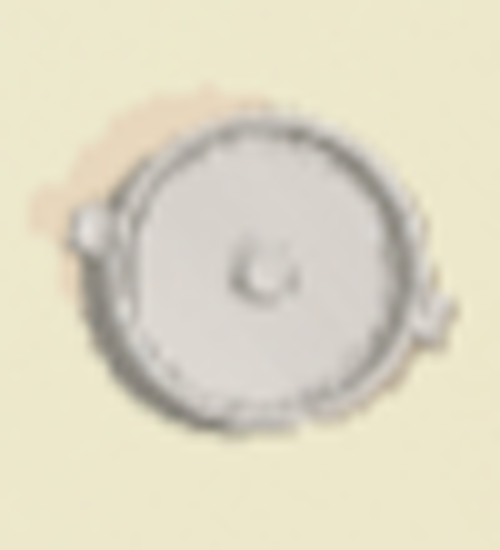

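View pics/s11.png

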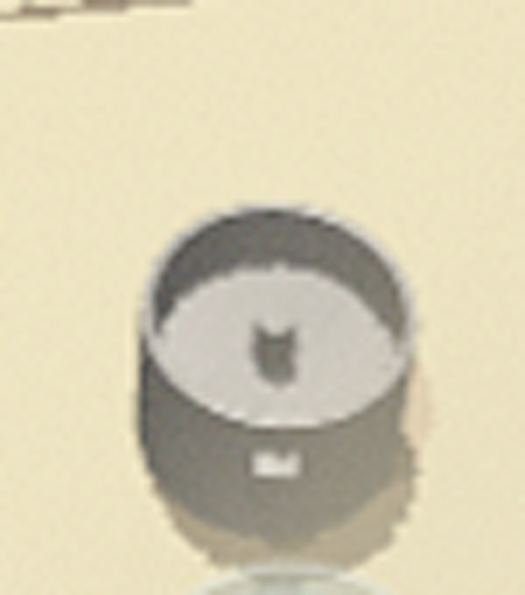

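View pics/s11b.png

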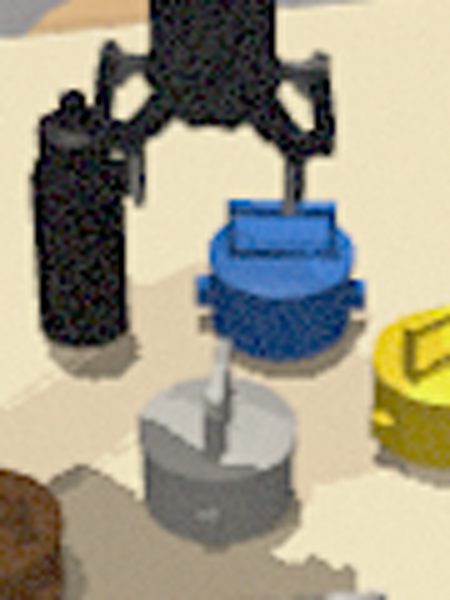

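The plate is seated concentrically: knob at zoomed (265,273), bore centred around (265,270). Next I'm descending onto the grey tier's handle.

```bash
python3 -m inch '[[[1,25,0],0,-1],[[1.8,60,0],0,-1],[[1.8,95,0],0,-1],[[1.8,125,0],0,-1],[[1.8,145,0],0,-1],[[1.8,151,0],0,-1],[[1.8,151,0],0,-1],[[1.8,151,0],0,-1]]';python3 st.py .594 .2315 .06
python3 - <<'E'
from h import *
g=lambda a:np.clip((a/255.)**.5*255*1.2,0,255).astype(np.uint8)
a=ctrl.camera('side')[:,:,::-1];cv2.imwrite('pics/side12.png',a);zoom(g(a),260,110,340,200,7,'pics/s12.png')
E
```

```text
time_s: 16.92
tool_pos: [0.5953, 0.2316, 0.062]
eef_rot: [-0.568, 0.57, 0.42, -0.419]
contact_force: [-0.1, -0.5, 0.5]
width: 1.002
t 16.93 pos [0.5953 0.2316 0.062 ] F [-0.1 -0.5  0.5] w 1.002 q [ 0.62  0.5   0.09  0.   -1.16 -0.92]
tool x [ 0.297  0.955 -0.   ] y [ 0.003 -0.001 -1.   ] z [-0.955  0.297 -0.003] jaw deg 162.73
shift mm [-0.4  2.   1.2]
```

View pics/s12.png

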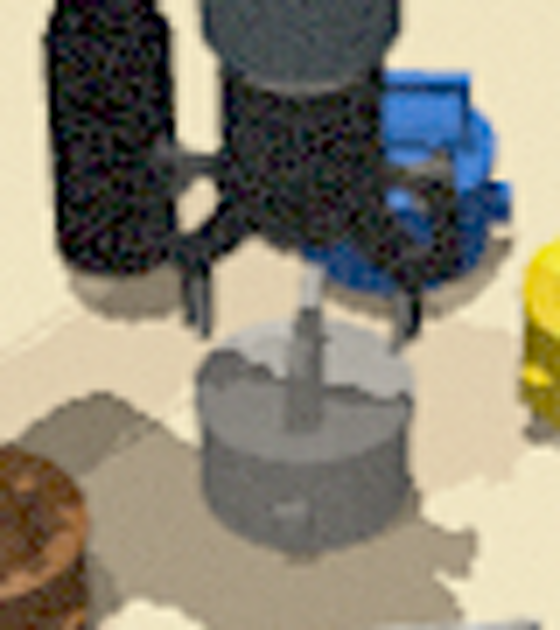

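```bash
python3 - <<'E'
from h import *
x=np.array([.297,.955,0]);zz=np.array([-.955,.297,0])
for z in (.07,.08,.09,.1,.11):
    P=np.array([.5953,.2316,z]); print(z,((proj('side',[P-.011*x+.0455*zz,P-.011*x-.0455*zz])-[260,110]+.5)*7).round(0).tolist())
E
```

```text
0.07 [[209.0, 385.0], [400.0, 397.0]]
0.08 [[208.0, 369.0], [400.0, 381.0]]
0.09 [[208.0, 353.0], [400.0, 365.0]]
0.1 [[207.0, 336.0], [401.0, 348.0]]
0.11 [[207.0, 320.0], [401.0, 332.0]]
```

```bash
python3 -m inch '[[[0,4,0],0,-1],[[0,7,0],0,-1],[[0,7,0],0,-1],[[0,7,0],0,-0.3],[[0,7,0],0,0.3],[[0,7,0],0,0.7],[[0,7,0],0,1],[[0,7,0],0,1],[[0,7,0],0,1],[[0,7,0],0,1],[[0,7,0],0,1]]' 70;python3 st.py
python3 - <<'E'
from h import *
g=lambda a:np.clip((a/255.)**.5*255*1.2,0,255).astype(np.uint8)
a=ctrl.camera('side')[:,:,::-1];cv2.imwrite('pics/side13.png',a);zoom(g(a),260,110,340,200,7,'pics/s13.png')
E
```

```text
time_s: 18.35
tool_pos: [0.5953, 0.2317, 0.0549]
eef_rot: [-0.568, 0.57, 0.42, -0.419]
contact_force: [0.9, 0.1, 0.2]
width: 0.101
t 18.35 pos [0.5953 0.2317 0.0549] F [0.9 0.1 0.2] w 0.101 q [ 0.62  0.51  0.08  0.   -1.14 -0.92]
tool x [ 0.297  0.955 -0.   ] y [ 0.003 -0.001 -1.   ] z [-0.955  0.297 -0.003] jaw deg 162.74
```

View pics/s13.png

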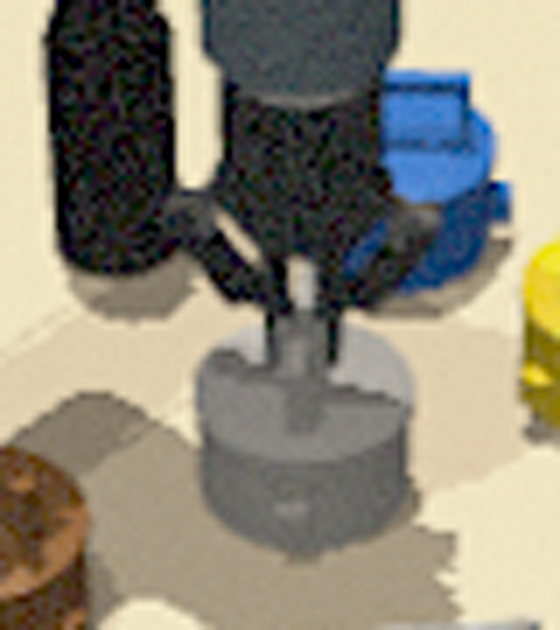

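```bash
python3 -m inch '[[[0,-4,0],0,1],[[0,-15,0],0,1],[[0,-35,0],0,1],[[0,-60,0],0,1],[[0,-85,0],0,1],[[0,-110,0],0,1],[[0,-135,0],0,1],[[0,-155,0],0,1],[[0,-165,0],0,1],[[0,-165,0],0,1],[[0,-165,0],0,1]]';python3 st.py .6144 -.2785 .22
python3 - <<'E'
from h import *
g=lambda a:np.clip((a/255.)**.5*255*1.2,0,255).astype(np.uint8)
a=ctrl.camera('side')[:,:,::-1];cv2.imwrite('pics/side14.png',a);zoom(g(a),240,20,360,160,4,'pics/s14.png')
E
```

```text
time_s: 19.77
tool_pos: [0.5943, 0.2317, 0.2187]
eef_rot: [-0.569, 0.57, 0.419, -0.419]
contact_force: [-0.2, -0.2, -4.6]
width: 0.099
t 19.77 pos [0.5943 0.2317 0.2187] F [-0.2 -0.2 -4.6] w 0.099 q [ 0.62  0.43  0.38  0.   -1.52 -0.92]
tool x [ 0.297  0.955 -0.002] y [ 0.001 -0.002 -1.   ] z [-0.955  0.297 -0.001] jaw deg 162.73
shift mm [-4.813e+02 -3.000e-01 -1.707e+02]
```

View pics/s14.png

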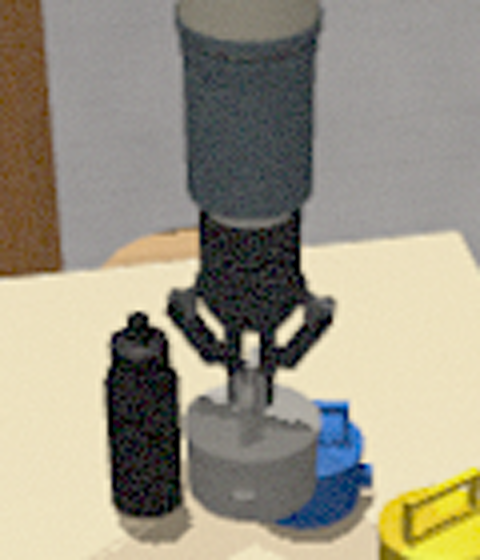

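```bash
python3 -m inch '[[[-15,0,-5],0,1],[[-50,0,-18],0,1],[[-95,0,-34],0,1],[[-143,0,-51],0,1],[[-191,0,-68],0,1],[[-239,0,-85],0,1],[[-287,0,-102],-0.02,1],[[-335,0,-119],-0.03,1],[[-383,0,-136],-0.04,1],[[-428,0,-152],-0.05,1],[[-462,0,-164],-0.05,1],[[-478,0,-170],-0.05,1]]';python3 st.py .6144 -.2785 .22
python3 -m inch '[[[0,0,0],0,1],[[0,0,0],0,1],[[0,0,0],0,1]]';python3 st.py .6144 -.2785 .22
```

```text
time_s: 21.32
tool_pos: [0.6136, -0.2779, 0.2188]
eef_rot: [-0.559, 0.56, 0.432, -0.433]
contact_force: [0.1, 0.5, -4.0]
width: 0.107
t 21.32 pos [ 0.6136 -0.2779  0.2188] F [ 0.1  0.5 -4. ] w 0.107 q [-0.19  0.51  0.51  0.   -1.57 -0.06]
tool x [ 0.251  0.968 -0.002] y [-0.001 -0.002 -1.   ] z [-0.968  0.251  0.001] jaw deg 165.45
shift mm [-0.4 -1.2 -0.9]
time_s: 21.7
tool_pos: [0.6138, -0.2768, 0.219]
eef_rot: [-0.559, 0.559, 0.432, -0.434]
contact_force: [-0.1, -0.5, -3.7]
width: 0.103
t 21.70 pos [ 0.6138 -0.2768  0.219 ] F [-0.1 -0.5 -3.7] w 0.103 q [-0.19  0.51  0.51  0.   -1.57 -0.06]
tool x [ 0.25   0.968 -0.002] y [-0.001 -0.002 -1.   ] z [-0.968  0.25   0.   ] jaw deg 165.53
shift mm [-1.5 -1.  -1. ]
```

```bash
python3 -m inch '[[[0,8,0],0,1],[[0,20,0],0,1],[[0,34,0],0,1],[[0,46,0],0,1],[[0,52,0],0,1],[[0,54,0],0,1],[[0,54,0],0,1],[[0,54,0],0,1]]';python3 st.py .6144 -.2785 .14
python3 - <<'E'
from h import *
g=lambda a:np.clip((a/255.)**.5*255*1.2,0,255).astype(np.uint8)
a=ctrl.camera('side')[:,:,::-1];cv2.imwrite('pics/side15.png',a);zoom(g(a),310,220,390,320,6,'pics/s15.png')
a=ctrl.camera('top')[:,:,::-1];cv2.imwrite('pics/top15.png',a);zoom(g(a),360,150,450,240,6.5,'pics/t15.png')
E
```

```text
time_s: 22.7
tool_pos: [0.614, -0.2771, 0.1656]
eef_rot: [-0.558, 0.56, 0.433, -0.433]
contact_force: [-0.4, 0.0, -3.2]
width: 0.104
t 22.70 pos [ 0.614  -0.2771  0.1656] F [-0.4  0.  -3.2] w 0.104 q [-0.19  0.52  0.39  0.   -1.44 -0.06]
tool x [ 0.25   0.968 -0.002] y [ 0.    -0.002 -1.   ] z [-0.968  0.25  -0.001] jaw deg 165.53
shift mm [-1.2 25.6 -0.7]
```

View pics/s15.png

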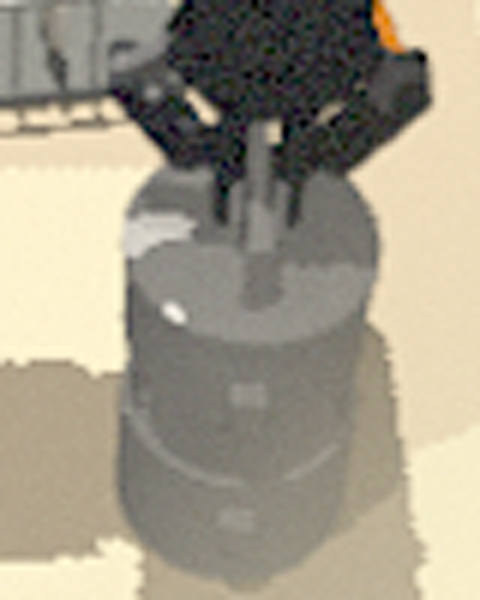

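View pics/t15.png

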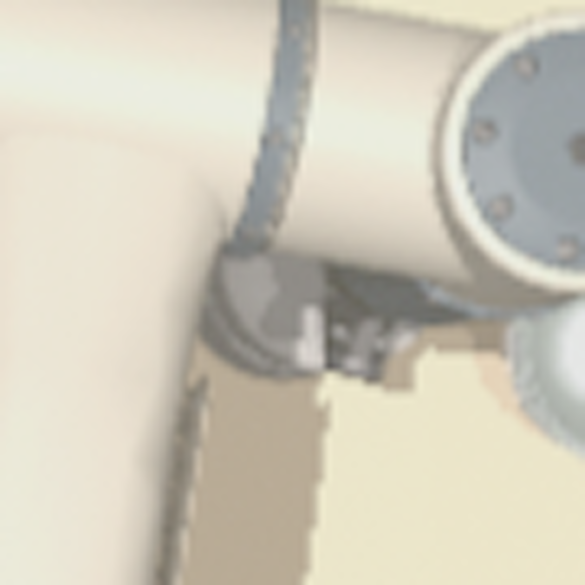

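```bash
cat > o3.py <<'E'
from ov import *
g=lambda a:np.clip((a/255.)**.5*255*1.2,0,255).astype(np.uint8)
def lugbox(c,z0,z1,th,s=-1):
    y=np.array([-np.sin(np.radians(th)),np.cos(np.radians(th))])*s;x=np.array([y[1],-y[0]])
    return np.array([[*(c+.063*y+j*.008*x),z] for j,z in((1,z0),(1,z1),(-1,z1),(-1,z0),(1,z0))])
def tier(c,z,th): c=np.array(c);return [(ring(c,z+.066,.054),(0,255,0)),(ring(c,z,.052),(255,0,0)),(lugbox(c,z+.015,z+.035,th),(0,0,255))]
def pot(c,th): c=np.array(c);return [(ring(c,.075,.052),(0,255,0)),(ring(c,0,.052),(255,0,0)),(lugbox(c,.04,.06,th),(0,0,255)),(ring(c,.046,.0475),(255,0,255))]
def go(n,src,roi,s,fn,it): cv2.imwrite('pics/tmp.png',g(cv2.imread(src)));draw(n,'pics/tmp.png',roi,s,fn,it)
if __name__=='__main__':
    go('side','pics/side13.png',(275,145,330,195),10,'pics/q13.png',tier((.5950,.2317),0,-17.3))
    go('side','pics/side15.png',(320,235,380,320),7,'pics/q15.png',tier((.6140,-.2771),.1107,-14.5)+pot((.6132,-.2785),-14))
    go('side','pics/side11.png',(320,262,380,325),9,'pics/q11.png',pot((.6132,-.2785),-14))
    go('top','pics/top11.png',(380,165,430,220),10,'pics/qt11.png',pot((.6132,-.2785),-14)+[(lugbox(np.array((.6132,-.2785)),.04,.06,-14,1),(0,0,255))])
E
python3 o3.py
```

```text
(no output)
```

View pics/q13.png

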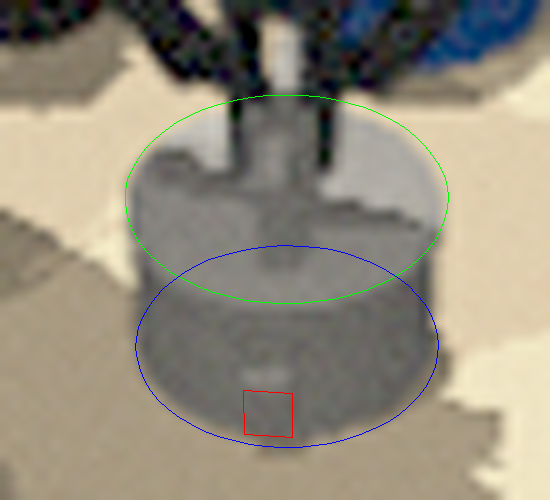

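View pics/q15.png

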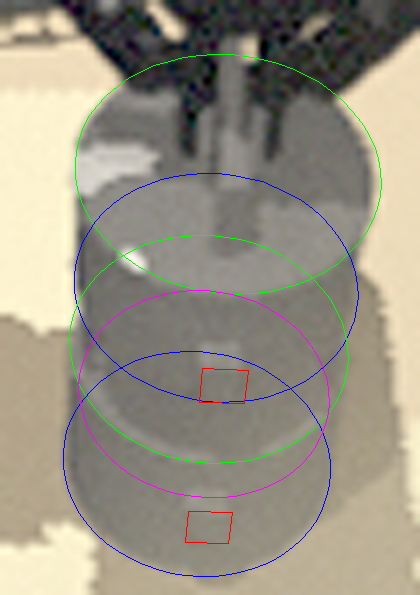

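View pics/q11.png

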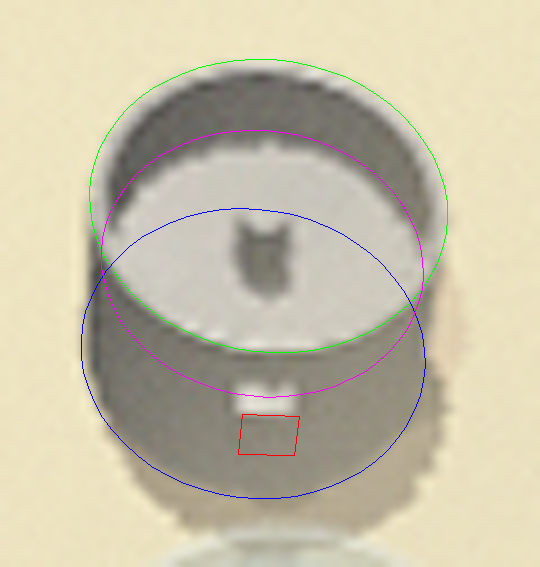

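View pics/qt11.png

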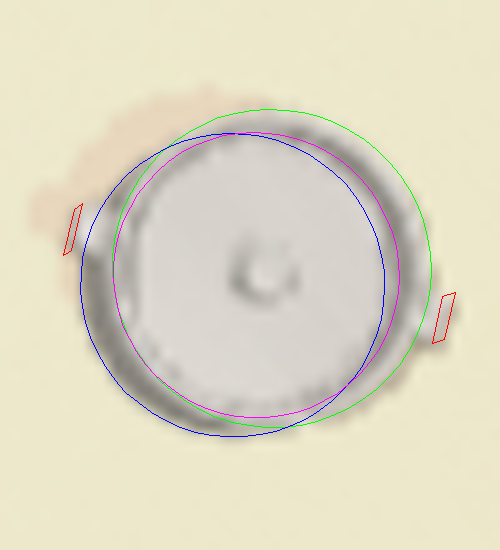

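Side-view overlays agree with the pose: tier lug at (220,352) sits above the pot lug at (207,495), both 17 px from the model in the same direction. I'm lowering to hover height.

```bash
python3 -m inch '[[[0,3,0],0,1],[[0,7,0],0,1],[[0,11,0],0,1],[[0,15,0],0,1],[[0,18,0],0,1],[[0,18,0],0,1],[[0,18,0],0,1]]';python3 st.py .6138 -.2773 .1405
python3 - <<'E'
from o3 import *
a_=ctrl.camera('side')[:,:,::-1];cv2.imwrite('pics/side16.png',a_)
go('side','pics/side16.png',(320,235,380,320),7,'pics/q16.png',tier((.6140,-.2775),.0930,-14.5)+pot((.6132,-.2785),-14))
zoom(g(a_),320,235,380,320,7,'pics/s16.png')
E
```

```text
time_s: 23.68
tool_pos: [0.6141, -0.2771, 0.1477]
eef_rot: [-0.558, 0.56, 0.433, -0.434]
contact_force: [0.4, 0.9, -3.9]
width: 0.102
t 23.68 pos [ 0.6141 -0.2771  0.1477] F [ 0.4  0.9 -3.9] w 0.102 q [-0.19  0.52  0.35  0.   -1.4  -0.06]
tool x [ 0.25   0.968 -0.002] y [ 0.    -0.002 -1.   ] z [-0.968  0.25  -0.001] jaw deg 165.53
shift mm [-0.3  7.2  0.2]
```

View pics/q16.png

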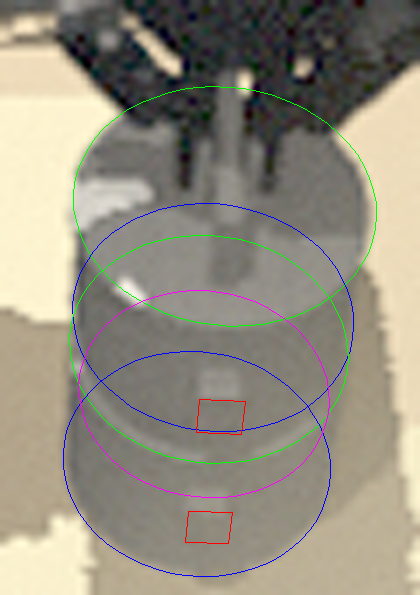

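View pics/s16.png

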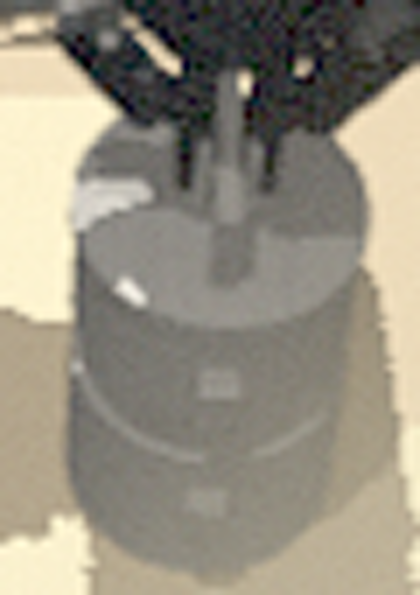

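```bash
python3 -m inch '[[[0,2,0],0,1],[[0,4,0.1],0,1],[[-0.2,6,0.2],0,1],[[-0.2,7,0.2],0,1],[[-0.2,7,0.2],0,1],[[-0.2,7,0.2],0,1],[[-0.2,7,0.2],0,1],[[-0.2,7,0.2],0,1]]';python3 st.py .6138 -.2773 .14
python3 - <<'E'
from o3 import *
a_=ctrl.camera('side')[:,:,::-1];cv2.imwrite('pics/side17.png',a_)
go('side','pics/side17.png',(320,235,380,320),7,'pics/q17.png',tier((.6138,-.2773),.0858,-14.5)+pot((.6132,-.2785),-14))
zoom(a_,0,0,640,400,1.25,'pics/s17.png')
a_=ctrl.camera('top')[:,:,::-1];zoom(a_,130,110,530,300,2,'pics/t17.png')
E
```

```text
time_s: 24.72
tool_pos: [0.6139, -0.2772, 0.1408]
eef_rot: [-0.558, 0.56, 0.433, -0.433]
contact_force: [0.2, 0.3, -4.2]
width: 0.103
t 24.73 pos [ 0.6139 -0.2772  0.1408] F [ 0.2  0.3 -4.2] w 0.103 q [-0.19  0.53  0.34  0.   -1.38 -0.06]
tool x [ 0.25   0.968 -0.002] y [ 0.    -0.002 -1.   ] z [-0.968  0.25  -0.001] jaw deg 165.53
shift mm [-0.1  0.8  0.1]
```

View pics/q17.png

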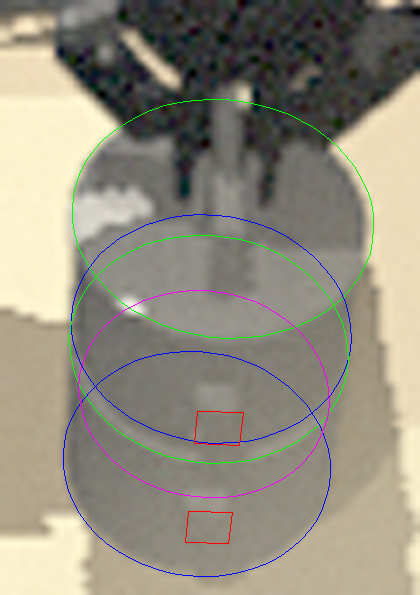

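View pics/s17.png

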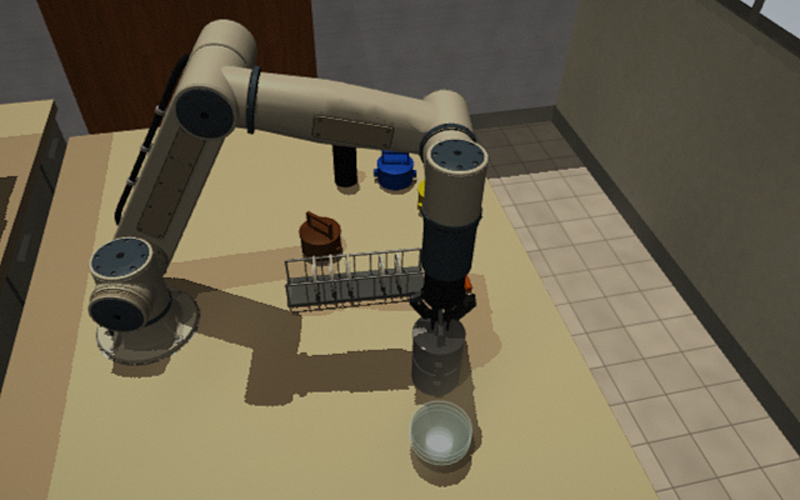

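View pics/t17.png

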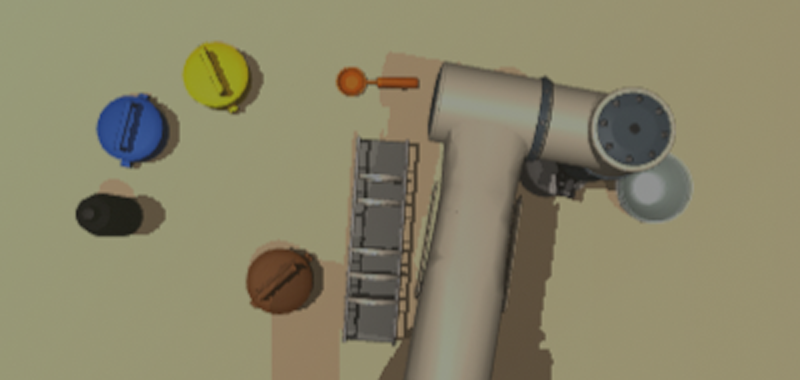

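```bash
python3 - <<'E'
from h import *
s=ctrl.sense();print(s['joint_vel'].round(3),s['width'])
print(ctrl.finish_job())
E
python3 st.py
```

```text
[-0.     0.     0.    -0.    -0.001  0.001] 0.10304017649886595
the job is handed in; nothing more can be done
None
the job is handed in; nothing more can be done
```

I laid the divider plate on the ledge, carried the upper tier over the rack, and handed the job in at about 25 s. The arm was still holding the tier, hovering above the lower tier.

**Plate:** It touched down at the height I predicted for the ledge, with about 9 N of push before I let go. Pictures taken afterwards showed it flat and concentric in the bore.

**Upper tier:** My last readings and overlays before hand-in:

| Check | Result |
|---|---|
| Height above rim | about 11 mm |
| Off centre | about 1–2 mm |
| Lugs out of line | within about 1° |
| Tool tilt | about 0.1° |
| Joint speeds | about zero |
| Force on the wrist | 4.2 N down, matching the tier's weight alone |

I saw no force readings that suggested a bump with the rack. In the last pictures the bottle, bowls and spoon looked where they had been.

**What failed or disagreed:**
- **First grasp missed:** The first attempt on the plate knob closed above it. The reported tool height read about 35 mm too low compared with the fingertips in the pictures. I used the camera and touch to set heights after that, and the second grasp held.
- **Cameras disagreed:** The two cameras differed by up to 5 mm in y on the tall objects. I relied on the distance between the two tiers instead, where both cameras agreed to about 2.5 mm.
- **Hover seen from one side only:** At the end the arm hid the tiers from the top camera, so the final fit was checked only in the side view and against the arm's own readings.

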